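# Load the wax pot and set its thermostat

## Task

Get the wax pot ready for casting: with the scoop, bring at least four of the six wax pellets from the tray into the pot, spilling none on the bench and never handling the wax with the gripper itself. Turn the pot's thermostat knob clockwise until its pointer stands on the long mark, and leave the scoop lying flat on the bench, empty; let the other things on the bench be.

Things in the scene. Friction and masses are not known exactly. Their poses are not given: they have to be found in the camera images.
- pot: Wax pot, fixed: round, white, 156 mm wide, 137 mm high, steel rim, open on top. In front (its own -x) a grey console 116 mm wide reaches 158 mm from the pot's axis; its face slopes 30 degrees from horizontal, 24 mm high at the front edge, 70 mm where it meets the pot. Black side lugs reach 92 mm from the axis at 105 mm height. Origin: on the axis at bench level; z up, -x to the console.
- pot_well (a point): Centre of the pot's well, on the axis 92.5 mm above the bench: 42.5 mm above the well's floor and 42.5 mm below the top of its wall. The well is 120 mm wide inside. Axes as the pot's.
- thermostat (a joint): Thermostat angle (rad), growing clockwise seen facing the console. 0 is the first of 11 marks, 4.71 the last, 0.471 (27 degrees) apart; the long mark is the sixth, at 2.356. Starts 0.6 to 1.6 rad short of the long mark. Turns with 0.04 N m friction and stays where it is left.
- thermostat_grip (a point): Point on the knob's axis to grip at, in the bar grip 7 mm below its top, 29 mm above the console face. Black knob: skirt 44 mm wide, 7 mm high over the face; bar across it 13 mm thick, 40 mm long, top 36 mm above the face. z: the knob's axis, outward, 30 degrees from vertical, leaning to the pot's -x. x: along the bar to its pointer nose (26 mm out, white line). Pinch along y. Turns with the knob.
- long_mark (a point): Middle of the long black mark (15 mm; the other ten are 6 mm) on the console face, straight up the slope from the knob's axis, 35.5 mm from it. x: up the slope; z: out of the face. Does not turn with the knob.
- tray: Open aluminium tray, fixed: 216 x 93 x 33 mm, walls and floor 3 mm thick (inside 210 x 87 mm). Origin: centre of its underside. x: along its length, away from the robot. The pellets lie upright in its +x half (centres at x 29 to 81 mm, about evenly over the width); its -x half is empty.
- scoop: Flat-bottomed steel scoop, loose, flat on the bench, about 0.16 kg. Bowl 90 mm long, 78 mm wide, 2 mm sheet; back wall and rear of the sides 34 mm high, sides falling to nothing at the open front lip. Black handle rises backwards at 30 degrees from the back wall: 16 mm wide, 12 mm deep, its end 140 mm behind the bowl's centre, 91 mm up. Origin: centre of the underside; x: to the lip; z: up.
- scoop_grip (a point): Middle of the scoop's handle, 95 mm behind the bowl's centre and 60 mm above its underside. Axes as the scoop's: the handle's flat sides face along y, 16 mm apart, to be pinched along y.
- scoop_lip (a point): Middle of the scoop's front lip at the underside, 45 mm ahead of the bowl's centre. Axes as the scoop's.
- wax0: One of the six equal wax pellets, dull blue-green: a stout cylinder 22 mm in diameter and 23 mm long with 5.5 mm bevels at both ends, 10 g, loose in the tray; slippery on the metal (friction about 0.25). Origin: its centre; z: its axis (upright at the start).
- wax1: One of the six equal wax pellets, dull blue-green: a stout cylinder 22 mm in diameter and 23 mm long with 5.5 mm bevels at both ends, 10 g, loose in the tray; slippery on the metal (friction about 0.25). Origin: its centre; z: its axis (upright at the start).
- wax2: One of the six equal wax pellets, dull blue-green: a stout cylinder 22 mm in diameter and 23 mm long with 5.5 mm bevels at both ends, 10 g, loose in the tray; slippery on the metal (friction about 0.25). Origin: its centre; z: its axis (upright at the start).
- wax3: One of the six equal wax pellets, dull blue-green: a stout cylinder 22 mm in diameter and 23 mm long with 5.5 mm bevels at both ends, 10 g, loose in the tray; slippery on the metal (friction about 0.25). Origin: its centre; z: its axis (upright at the start).
- wax4: One of the six equal wax pellets, dull blue-green: a stout cylinder 22 mm in diameter and 23 mm long with 5.5 mm bevels at both ends, 10 g, loose in the tray; slippery on the metal (friction about 0.25). Origin: its centre; z: its axis (upright at the start).
- wax5: One of the six equal wax pellets, dull blue-green: a stout cylinder 22 mm in diameter and 23 mm long with 5.5 mm bevels at both ends, 10 g, loose in the tray; slippery on the metal (friction about 0.25). Origin: its centre; z: its axis (upright at the start).
- mould: Bystander, to be left alone: a rubber casting mould, 75 x 50 x 30 mm block. Origin: centre of its underside.
- flask: Bystander, to be left alone: a dark steel casting flask, an open tube 64 mm wide and 65 mm tall, standing. Origin: centre of its underside.
- brush: Bystander, to be left alone: a bench brush 180 mm long with a wooden handle, lying on the bench, under 35 mm high. Origin: centre of its underside.
- pliers: Bystander, to be left alone: small pliers 140 mm long with orange-red grips, lying flat, 11 mm high. Origin: centre of its underside.

How it is judged:
By the outcome, as a careful person would: the job done as asked, in the order asked, and still so for the second after the job is handed in, with the robot touching nothing.
It also fails if it takes over 70 s, if anything falls off the work surface, if the arm or the gripper's body presses on something with over 40 N, if the wrist force passes 120 N, or if a joint passes its speed limit or range.

## Robot

A 6-joint arm with a two-finger parallel gripper is mounted at the origin on the work surface. World frame = base frame: x ahead of the robot, y to its left, z up, the work surface at z = 0. Lengths are in mm, angles in rad, forces in N, time in s.
With the tool pointing down it reaches from about 275 to 750 mm from the base axis. Payload 10.2 kg.
Tool frame: the origin (TCP) lies between the finger pads; the fingertips stand 8 mm ahead of it and the grasp point (between the pads) lies 11 mm behind it; z points along the fingers, y is the line along which they close (so a half turn about z gives the same grasp; the last joint's range is limited). The gripper opens to 85 mm and grips with 20 to 120 N. Pads are 22 mm wide; open, the fingers measure 114 mm over their backs; the gripper's body (76 mm by 85 mm) begins 54 mm behind the grasp point. The pads swing forward as they close: fully open they stand 13 mm farther back than shut.
Start: joints at [0.959, 0.313, 1.498, -0, 1.331, -0.223], TCP at [199.029, 485.818, 239.294] pointing down, gripper open.
Joint ranges: [-2.94, 2.94], [-0.97, 2.17], [0.19, 2.56], [-1.23, 4.37], [0.02, 3.11], [-2.88, 2.88]. Speed limits (rad/s): [2.39, 2.39, 3.01, 3.14, 3.14, 3.14].

## Interface

Orientations are given as a unit quaternion [w, x, y, z].
In Python, from rig import * gives the robot as it stands.
- The arm moves only by the shell command python3 -m handwheel 'ROWS' [FORCE]. ROWS is JSON, a list that holds one entry, the list of rows, each a list of 7 numbers: the shift along the world's x, y, z in mm, then the turn, a rotation vector about the world's x, y, z in degrees, then the opening, from -1 (shut) to 1 (fully open). A call has 1 to 8 rows; each row shifts and turns the commanded pose from where the row before left it; what a row does not reach is not made up. A row lasts 1/8 s, in which the tool goes at most 62.5 mm and 10.7 degrees, less where a joint would pass 70% of its speed; a pose out of reach is approached as far as the arm can. A call is refused whole if a number of a shift passes 62.5 or a number of a turn 10.7, either way. A call with a gripper value outside its range is refused whole. The fingers move at their own pace and stop on an object; FORCE is the grip in N (left out, the last holds). Time passes only in rows, so rows that do not move let the fingers close. It gives the time, the measured TCP pose, the force, the opening and the grip force at its end, in the units of the state.
- sense(): the state, without advancing time (a new reading comes with each control period).
- capture(name): name is "scene" or "top" or "wrist"; returns a dict with "image" (400x640x3 uint8, red, green, blue), "fx", "fy", "cx", "cy" (pixels), "rvec" (rotation vector, rad) and "tvec" (3), from world to camera coordinates, as OpenCV has them; the wrist camera has in their place "hand_eye" (4x4, takes a point from camera to tool coordinates, whose origin is the TCP and whose axes are the flange's). Camera axes: x right, y down, z forward; pixel columns grow to the right and rows downward; lengths in mm; the calibration is good to about 2 mm. A picture is of the moment at which its call begins: read the wrist's pose just before it. There is no depth.
- finish_job(): hands the job in; it is judged then, once.
The state is a dict: "time_s": time; "joints": joint angles; "dq": joint speeds; "tau": joint torques, N m; "eef_pos": TCP position; "ee_rot": TCP orientation; "force": force on the tool from outside, world axes, zero at the start; "wrist_torque": the same for the moment, N m; "grip_width": opening from 0.0 (shut) to 1.0 (fully open); "grip_force": force on a finger pad.
Only numpy, scipy, OpenCV 4.12 (cv2) and the standard library are available. Lean on these libraries where they do the work, as an engineer would, in place of code of your own. Each camera call takes 0.05 s, during which the arm holds its last target. There are 200 camera calls.

## Working session

There is one attempt and no reset: what is moved stays moved. The work goes in short steps, Python scripts to look and compute and a shell command to move; the robot and the scene stay as the last step left them, time stands still between calls to the robot, and variables do not carry over. Pictures are saved under pics/ and viewed, at most 10 in all, crops included, and the job is handed in when it is done.

```bash
ls; mkdir -p pics; python3 - <<'E'
from rig import *
import cv2
s=sense(); print({k:s[k] for k in ('time_s','eef_pos','ee_rot','grip_width')})
for n in ('scene','top'):
    c=capture(n); cv2.imwrite(f'pics/{n}0.png',c['image'][:,:,::-1]); print(n,{k:v for k,v in c.items() if k!='image'})
E
```

```text
pics
{'time_s': 0.0, 'eef_pos': array([198.84650905, 485.62078001, 238.7386937 ]), 'ee_rot': array([-2.73385240e-04,  1.93149570e-01,  9.81169109e-01, -5.90750425e-04]), 'grip_width': 0.9985650808058493}
scene {'fx': 375.3972993198454, 'fy': 375.3972993198454, 'cx': 321.62032245777476, 'cy': 197.7771811421867, 'rvec': array([ 2.47284907,  0.59261015, -0.18869644]), 'tvec': array([-519.99937611, -168.37602903, 1078.30638284])}
top {'fx': 387.7897797038267, 'fy': 387.7897797038267, 'cx': 319.08936226791445, 'cy': 201.44440150427732, 'rvec': array([ 2.21647953, -2.16400161,  0.09958095]), 'tvec': array([ -34.063042  ,  568.32629872, 1228.20014037])}
```

View pics/scene0.png

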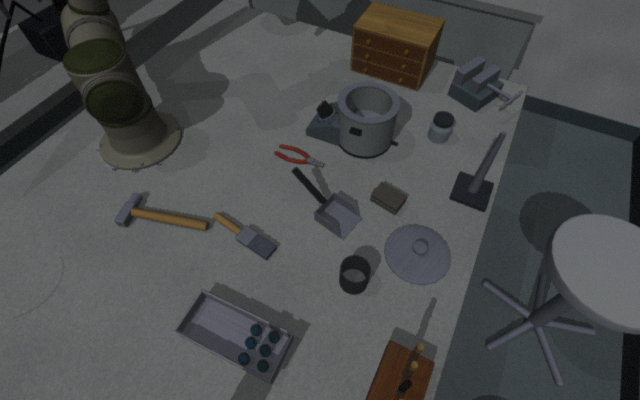

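View pics/top0.png

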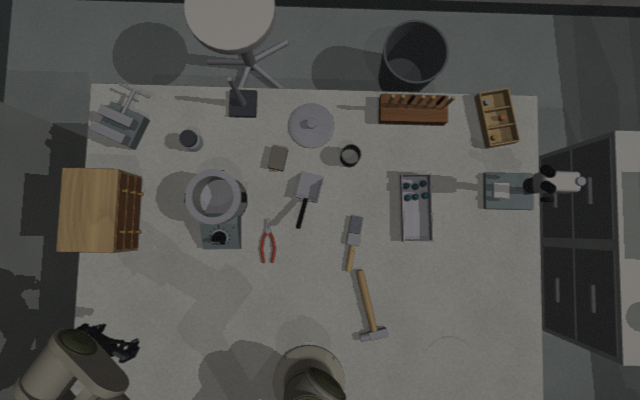

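The top view shows the pot at (215,197) with its console below it and the knob at (220,237). The scoop runs from its bowl at (309,186) to its handle end at (299,227). The tray centre is at (416,208), with pellets at its far (+x) end. I'll measure by colour masks.

```bash
cat > h.py <<'E'
import numpy as np, cv2
from rig import *
from scipy.spatial.transform import Rotation as R
def cam(c):
    if 'rvec' in c: Rm=cv2.Rodrigues(np.array(c['rvec']))[0]; return Rm.T,-Rm.T@np.array(c['tvec'])
    s=c['state']; q=s['ee_rot']; Rt=R.from_quat([q[1],q[2],q[3],q[0]]).as_matrix(); H=np.array(c['hand_eye'])
    return Rt@H[:3,:3],Rt@H[:3,3]+np.array(s['eef_pos'])
def ray(c,u,v):
    A,o=cam(c); d=A@np.array([(u-c['cx'])/c['fx'],(v-c['cy'])/c['fy'],1]); return o,d
def onz(c,u,v,z):
    o,d=ray(c,u,v); return o+d*(z-o[2])/d[2]
def proj(c,p):
    A,o=cam(c); q=A.T@(np.array(p)-o); return q[0]/q[2]*c['fx']+c['cx'],q[1]/q[2]*c['fy']+c['cy']
def cross(r):
    M=sum(np.eye(3)-np.outer(d,d)/(d@d) for o,d in r); b=sum((np.eye(3)-np.outer(d,d)/(d@d))@o for o,d in r); return np.linalg.solve(M,b)
def wrist():
    s=sense(); c=capture('wrist'); c['state']=s; return c
E
python3 - <<'E'
from h import *
c=capture('top'); im=c['image'].copy()
hsv=cv2.cvtColor(im,cv2.COLOR_RGB2HSV)
m=cv2.inRange(hsv,(80,90,20),(105,255,255)); m[:,:390]=0;m[:,440:]=0
n,l,st,ce=cv2.connectedComponentsWithStats(m)
for i in range(1,n):
    if st[i,4]>8: print('wax',ce[i].round(1),st[i,4],onz(c,*ce[i],20).round())
pts=[('potrim L',186,197,137),('potrim R',243,197,137),('knob',219,237,75),('bowl',309,186,10),('hend',299,226,88),('trayTL',402,176,33),('trayTR',429,176,33),('trayBL',404,240,33),('trayBR',432,239,33)]
for n,u,v,z in pts: print(n,onz(c,u,v,z).round())
crop=im[150:260,170:450]
cv2.imwrite('pics/crop1.png',cv2.resize(crop,None,fx=2.85,fy=2.85,interpolation=cv2.INTER_CUBIC)[:,:,::-1])
E
```

```text
wax [422.6 183.2] 21 [ 637. -356.   20.]
wax [405.9 185.3] 20 [ 629. -301.   20.]
wax [414.9 186.1] 22 [ 627. -331.   20.]
wax [424.7 195.1] 24 [ 598. -363.   20.]
wax [407.1 197.3] 21 [ 589. -306.   20.]
wax [415.  196.4] 21 [ 593. -331.   20.]
potrim L [564. 369. 137.]
potrim R [568. 204. 137.]
knob [449. 283.  75.]
bowl [620.  13.  10.]
hend [488.  40.  88.]
trayTL [ 657. -285.   33.]
trayTR [ 659. -373.   33.]
trayBL [ 452. -293.   33.]
trayBR [ 457. -383.   33.]
```

View pics/crop1.png

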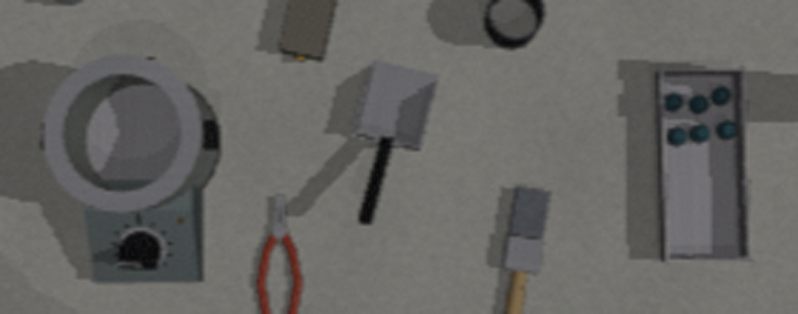

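The crop confirms the poses: pot axis at about (566,287) mm, and the scoop lip near crop (405,67), so it points along +x at about -11.6° yaw. The tray is near (556,-333) and the knob pointer aims to the lower left. I'll move now to look at the scoop from close by.

```bash
python3 -m handwheel '[[[25,-44,10,0,0,1.3,1],[25,-44,10,0,0,1.3,1],[25,-44,10,0,0,1.3,1],[25,-44,10,0,0,1.3,1],[25,-44,10,0,0,1.3,1],[25,-44,10,0,0,1.4,1],[25,-44,10,0,0,1.4,1],[25,-44,10,0,0,1.4,1]]]'
python3 -m handwheel '[[[20,-44,0,-1.5,-7.35,0,1],[20,-44,0,-1.5,-7.35,0,1],[0,0,0,-1.5,-7.35,0,1],[0,0,0,-1.5,-7.35,0,1],[0,0,0,0,0,0,1]]]'
python3 - <<'E'
from h import *
c=wrist(); np.set_printoptions(precision=3,suppress=True)
s=c['state'];print(s['time_s'],s['eef_pos'],cam(c)[0],s['joints'])
print(c['hand_eye'],c['fx'])
for p in [(532,31,60),(625,12,0),(488,40,91),(669,3,0)]: print(p,proj(c,p))
cv2.imwrite('pics/w1.png',c['image'][:,:,::-1])
E
```

```text
time_s: 1.15
eef_pos: [399.5, 132.2, 319.6]
ee_rot: [0.0, 0.101, 0.995, 0.0]
force: [0.3, 0.9, 0.4]
grip_width: 0.998
grip_force: 0.0
time_s: 1.78
eef_pos: [437.9, 46.1, 318.9]
ee_rot: [0.257, 0.097, 0.961, -0.026]
force: [0.8, 0.2, 0.5]
grip_width: 0.999
grip_force: 0.0
1.775 [437.929  46.065 318.894] [[ 0.201  0.657  0.727]
 [ 0.98  -0.134 -0.149]
 [-0.001  0.742 -0.67 ]] [-0.147 -0.192  1.915 -0.035  0.897 -1.501]
[[   0.      -0.951   -0.309   77.938]
 [   1.       0.001   -0.001   -0.411]
 [   0.001   -0.309    0.951 -134.656]
 [   0.       0.       0.       1.   ]] 309.2311890539399
(532, 31, 60) (np.float64(326.1226486810978), np.float64(124.24478841916815))
(625, 12, 0) (np.float64(325.3565017066732), np.float64(152.20696778994053))
(488, 40, 91) (np.float64(326.68687840399934), np.float64(106.01368051033708))
(669, 3, 0) (np.float64(325.1793134816697), np.float64(172.32140812467367))
```

View pics/w1.png

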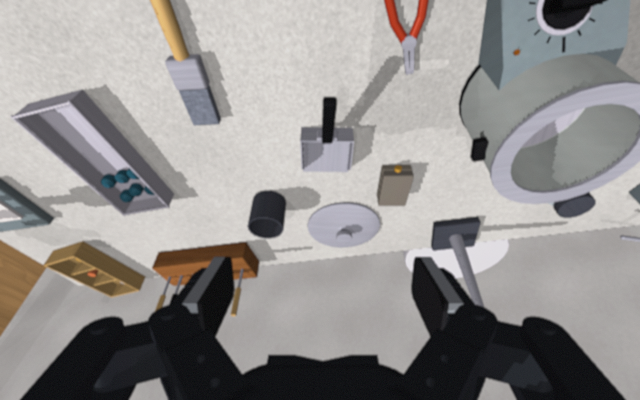

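In the wrist view the scoop handle ends at (330,98), its base is at (328,140), and the lip runs from (304,171) to (352,171). The projected estimates fit within a few pixels. I'll refine from both views.

```bash
python3 - <<'E'
from h import *
np.set_printoptions(precision=1,suppress=True)
c=wrist(); t=capture('top'); s=capture('scene')
# handle mask (dark) in wrist and top
def dark(c,x0,y0,x1,y1,th):
    g=c['image'].max(2)[y0:y1,x0:x1]; v,u=np.nonzero(g<th); u=u+x0;v=v+y0
    (cx,cy),(w,h),a=r=cv2.minAreaRect(np.stack([u,v],1).astype(np.float32)); return cv2.boxPoints(r),u.mean(),v.mean(),len(u)
W=dark(c,305,85,350,150,40); T=dark(t,290,192,312,232,40); S=dark(s,285,160,328,205,40)
for n,x in zip('WTS',(W,T,S)): print(n,x[0].ravel(),x[1:])
p=cross([ray(c,*W[1:3]),ray(t,*T[1:3]),ray(s,*S[1:3])]); print('handle mid',p, [proj(k,p) for k in (c,t,s)])
print('lip', onz(c,327.8,171,0), onz(t,312.3,173.5,0), 'lipL/R',onz(c,304,171,0),onz(c,352,171,0))
g=c['image'].max(2); print(g[160:178,327]); print(g[168,296:360])
E
```

```text
W [322.4 140.9 324.1  97.6 335.1  98.  333.4 141.4] (np.float64(328.2403628117914), np.float64(118.48979591836735), 441)
T [295.6 226.6 303.5 197.9 307.  198.8 299.2 227.6] (np.float64(301.3), np.float64(212.97272727272727), 110)
S [291.6 171.1 296.3 166.9 327.2 201.1 322.6 205.3] (np.float64(309.14134275618375), np.float64(185.7173144876325), 283)
handle mid [529.6  35.3  54.2] [(np.float64(329.0084693949133), np.float64(118.94593025138127)), (np.float64(301.16272779406506), np.float64(212.76620659285203)), (np.float64(308.4229641528261), np.float64(186.00416504526896))]
lip [667.7   7.9  -0. ] [662.4   3.8   0. ] lipL/R [659.4 -32.7   0. ] [676.1  49.2   0. ]
[191 191 190 192 191 190 192 191 190 190 192 200 210 216 213 214 216 217]
[212 213 217 220 215 200 171 149 157 172 185 190 193 193 190 190 190 191
 190 191 191 189 193 194 191 191 192 192 193 193 192 190 190 190 191 189
 187 189 190 190 190 189 189 188 190 190 190 192 192 189 179 154 139 155
 182 199 207 209 211 213 214 213 210 207]
```

```bash
python3 -m handwheel '[[[10,0,-40,0,0,0,1],[11,0,-44,0,0,0,1],[11,0,-45,0,0,0,1],[11,0,-44,0,0,0,1],[13,-3,-24,0,0,0,1],[13,-3,-24,0,0,0,1],[13,-3,-24,0,0,0,1],[14,-3,-24,0,0,0,1]]]'
python3 -m handwheel '[[[0,0,0,0,0,0,1],[0,0,0,0,0,0,-1],[0,0,0,0,0,0,-1],[0,0,0,0,0,0,-1],[0,0,0,0,0,0,-1]]]' 80
python3 -m handwheel '[[[0,0,0,0,0,0,-1],[0,0,0,0,0,0,-1],[0,0,0,0,0,0,-1]]]' 80
```

```text
time_s: 2.98
eef_pos: [536.0, 33.6, 49.0]
ee_rot: [0.257, 0.097, 0.961, -0.026]
force: [0.2, -0.2, -0.1]
grip_width: 1.001
grip_force: 0.0
time_s: 3.6
eef_pos: [535.2, 33.8, 50.8]
ee_rot: [0.258, 0.097, 0.961, -0.026]
force: [-0.0, 1.9, 3.9]
grip_width: 0.175
grip_force: 77.7
time_s: 3.98
eef_pos: [535.3, 33.9, 50.8]
ee_rot: [0.258, 0.097, 0.961, -0.026]
force: [-2.9, 0.4, 5.4]
grip_width: 0.171
grip_force: 78.1
```

```bash
python3 -m handwheel '[[[0,0,30,0,0,0,-1],[0,0,40,0,0,0,-1],[0,0,40,0,0,0,-1],[0,0,30,0,0,0,-1],[0,0,0,0,0,0,-1]]]'
python3 -m handwheel '[[[-15,-47,0,0,0,1.8,-1],[-15,-47,0,0,0,1.8,-1],[-15,-47,0,0,0,1.8,-1],[-15,-47,0,0,0,1.8,-1],[-15,-47,0,0,0,1.8,-1],[-15,-47,0,0,0,1.8,-1],[-15,-47,0,0,0,1.8,-1],[-15,-45,0,0,0,1.8,-1]]]'
python3 -m handwheel '[[[0,0,0,0,0,0,-1],[0,0,0,0,0,0,-1]]]'
python3 - <<'E'
from h import *
c=wrist(); np.set_printoptions(precision=3,suppress=True)
s=c['state'];print(s['time_s'],s['eef_pos'],cam(c)[0],cam(c)[1],s['joints'])
H=np.array(c['hand_eye'])
cv2.imwrite('pics/w2.png',c['image'][:,:,::-1])
np.savez('w2.npz',A=cam(c)[0],o=cam(c)[1])
E
```

```text
time_s: 4.6
eef_pos: [535.5, 33.8, 191.8]
ee_rot: [0.259, 0.097, 0.961, -0.026]
force: [-0.6, -0.2, -1.6]
grip_width: 0.17
grip_force: 78.3
time_s: 5.6
eef_pos: [440.0, -326.9, 206.9]
ee_rot: [0.235, -0.004, 0.972, 0.005]
force: [1.3, 0.3, -1.5]
grip_width: 0.174
grip_force: 78.6
time_s: 5.85
eef_pos: [440.8, -324.5, 207.1]
ee_rot: [0.236, -0.005, 0.972, 0.005]
force: [-0.5, 0.9, -0.8]
grip_width: 0.171
grip_force: 78.7
5.85 [ 440.826 -324.504  207.131] [[-0.012  0.703  0.711]
 [ 1.     0.004  0.013]
 [ 0.006  0.711 -0.703]] [ 309.663 -327.282  291.037] [-1.039  0.237  1.764  0.512  0.962 -2.88 ]
```

View pics/w2.png

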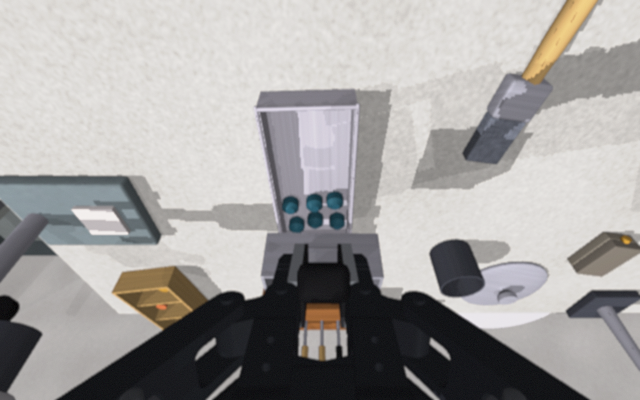

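The wrist view shows the tray's near rim at (257,108)–(358,105), with pellets at about (290–335, 200–225). Joint 6 is at its limit at -2.88, so I'll regrasp with the tool half-turned. First I'll measure the tray from this view.

```bash
python3 - <<'E'
from h import *
np.set_printoptions(precision=1,suppress=True)
c=wrist(); im=c['image']
for n,u,v,z in [('nearL',257,108,33),('nearR',358,105,33),('botL',262,93,0),('botR',355,91,0),('L@225',279,225,33),('R@225',353,225,33)]: print(n,onz(c,u,v,z))
hsv=cv2.cvtColor(im,cv2.COLOR_RGB2HSV)
m=cv2.inRange(hsv,(80,90,20),(105,255,255)); m[:180]=0;m[240:]=0;m[:,:270]=0;m[:,360:]=0
n,l,st,ce=cv2.connectedComponentsWithStats(m)
for i in range(1,n):
    if st[i,4]>30: print('wax',ce[i],st[i,4],onz(c,*ce[i],16))
g=cv2.cvtColor(im,cv2.COLOR_RGB2GRAY)
for v in (130,170): print(v,g[v,255:285],g[v,343:365])
print(g[85:115,300])
E
```

```text
nearL [ 453.1 -383.6   33. ]
nearR [ 449.3 -291.4   33. ]
botL [ 455.  -383.6    0. ]
botR [ 452.  -291.3    0. ]
L@225 [ 619.4 -378.    33. ]
R@225 [ 618.9 -281.9   33. ]
wax [334.  199.8] 216 [ 589.6 -307.3   16. ]
wax [314.1 209.9] 403 [ 608.6 -332.6   16. ]
wax [289.7 204.5] 209 [ 598.6 -364.    16. ]
wax [336.2 220.2] 175 [ 629.2 -302.7   16. ]
wax [296.  224.2] 172 [ 637.9 -357.8   16. ]
130 [221 220 221 221 206 176 154 151 123  90  81  81  83  94 114 134 140 138
 140 142 147 152 150 153 150 150 151 150 153 153] [198 199 197 197 200 201 190 158 137 148 176 191 201 194 162 137 134 138
 138 138 140 139]
170 [223 224 225 226 226 224 223 224 225 223 219 218 202 167 144 137 106  85
  82  81  93 117 133 137 138 144 148 151 150 152] [193 195 196 197 190 166 143 155 187 200 199 178 146 138 142 144 142 141
 141 140 142 143]
[222 221 221 213 186 149 128 125 127 128 127 126 128 126 127 127 122 120
 116 116 131 169 205 218 208 202 206 210 210 211]
```

```bash
python3 -m handwheel '[[[11,44,-2,0,0,-1.6,-1],[12,45,-2,0,0,-1.6,-1],[12,45,-2,0,0,-1.6,-1],[12,45,-2,0,0,-1.6,-1],[12,45,-2,0,0,-1.6,-1],[12,45,-2,0,0,-1.6,-1],[12,45,-2,0,0,-1.6,-1],[11,44,-2,0,0,-1.6,-1]]]'; python3 -c "
from h import *
s=sense();q=s['ee_rot'];A=R.from_quat([q[1],q[2],q[3],q[0]])
print(s['joints'],s['eef_pos']); print(A.as_matrix().round(3))
B=R.from_quat([.097,.961,-.026,.257]); print((B*A.inv()).as_rotvec(degrees=True))"
```

```text
time_s: 6.95
eef_pos: [534.7, 34.9, 192.6]
ee_rot: [0.236, 0.103, 0.966, -0.023]
force: [-0.5, -0.9, -2.4]
grip_width: 0.171
grip_force: 78.9
[-0.14029245  0.17926129  1.88018393 -0.04983198  0.6051215  -1.4645388 ] [534.68500187  34.86869135 192.59311215]
[[-0.868  0.21   0.451]
 [ 0.188  0.978 -0.092]
 [-0.46   0.005 -0.888]]
[-0.79881079 -2.42495963  0.56950133]
```

```bash
python3 -m handwheel '[[[0,0,-30,-0.8,-2.4,0.6,-1],[0,0,-40,0,0,0,-1],[0,-1,-40,0,0,0,-1],[0,0,-20,0,0,0,-1],[0,0,-10,0,0,0,-1],[0,0,-1,0,0,0,-1],[0,0,0,0,0,0,-1]]]'; python3 -m handwheel '[[[0,0,0,0,0,0,1],[0,0,0,0,0,0,1],[0,0,0,0,0,0,1],[0,0,0,0,0,0,1],[-13,3,24,0,0,0,1],[-14,3,24,0,0,0,1],[-14,3,24,0,0,0,1],[-14,3,24,0,0,0,1]]]'
```

```text
time_s: 7.82
eef_pos: [535.6, 31.5, 52.8]
ee_rot: [0.258, 0.097, 0.961, -0.026]
force: [-0.4, 0.1, -0.7]
grip_width: 0.169
grip_force: 79.0
time_s: 8.82
eef_pos: [479.7, 43.5, 148.7]
ee_rot: [0.257, 0.097, 0.961, -0.026]
force: [-0.6, -0.4, 0.0]
grip_width: 0.995
grip_force: 0.0
```

```bash
python3 -m handwheel '[[[0,0,0,5.2,-1.1,-9.2,1],[0,0,0,5.2,-1.1,-9.2,1],[0,0,0,5.2,-1.1,-9.2,1],[0,0,0,5.2,-1.1,-9.2,1],[0,0,0,5.2,-1.1,-9.2,1],[0,0,0,5.2,-1.1,-9.2,1],[0,0,0,5.2,-1.1,-9.2,1],[0,0,0,5.2,-1.1,-9.2,1]]]';python3 -m handwheel '[[[0,0,0,5.2,-1.1,-9.2,1],[0,0,0,5.2,-1.1,-9.2,1],[0,0,0,5.2,-1.1,-9.2,1],[0,0,0,5.2,-1.1,-9.2,1],[0,0,0,5.2,-1.1,-9.2,1],[0,0,0,5.2,-1.1,-9.2,1],[0,0,0,5.2,-1.1,-9.2,1],[0,0,0,5.2,-1.1,-9.2,1]]]';python3 -m handwheel '[[[0,0,0,5.2,-1.1,-9.2,1],[0,0,0,0,0,0,1]]]'
python3 - <<'E'
from h import *
np.set_printoptions(precision=3,suppress=True)
c=wrist(); s=c['state'];q=s['ee_rot'];A=R.from_quat([q[1],q[2],q[3],q[0]])
print(s['joints'],s['eef_pos']); print(A.as_matrix().round(3))
B=R.from_quat([.097,.961,-.026,.257])*R.from_euler('z',180,degrees=True); print((B*A.inv()).as_rotvec(degrees=True))
for p in [(529,35,60),(666,6.5,0),(622,16,0)]: print(proj(c,p))
cv2.imwrite('pics/w3.png',c['image'][:,:,::-1])
E
```

```text
time_s: 9.82
eef_pos: [480.2, 43.4, 148.0]
ee_rot: [0.209, 0.722, 0.641, 0.156]
force: [-0.7, 0.1, 0.3]
grip_width: 0.998
grip_force: 0.0
time_s: 10.82
eef_pos: [480.2, 43.4, 148.0]
ee_rot: [0.051, 0.966, -0.016, 0.255]
force: [-0.8, 0.1, -0.1]
grip_width: 0.996
grip_force: 0.0
time_s: 11.08
eef_pos: [480.2, 43.4, 148.0]
ee_rot: [0.028, 0.96, -0.102, 0.258]
force: [0.1, 0.4, 0.6]
grip_width: 0.998
grip_force: 0.0
[-0.132  0.13   2.101 -0.11   0.389  1.742] [480.238  43.398 147.986]
[[ 0.846 -0.21   0.49 ]
 [-0.181 -0.978 -0.107]
 [ 0.501  0.002 -0.865]]
[0.11  0.128 0.621]
(np.float64(318.8856538503055), np.float64(205.2241104262814))
(np.float64(318.7431589988052), np.float64(89.73921969104914))
(np.float64(318.6233255745623), np.float64(128.09506127188058))
```

View pics/w3.png

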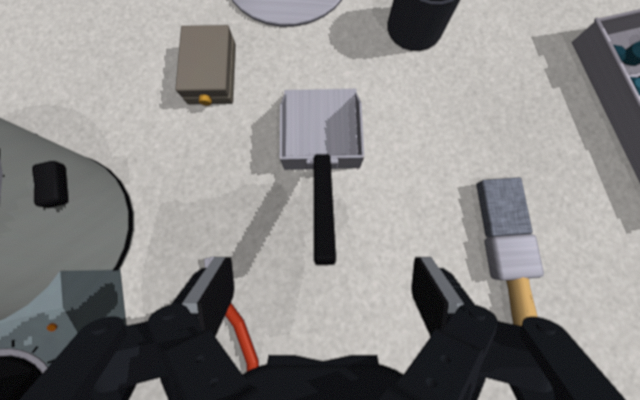

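The view shows the scoop flat with its lip at (284–358, 90) and its handle along the image axis at (324,205), which is 3 mm off the prediction. Descending to grip.

```bash
python3 -m handwheel '[[[13,-3,-24,0,0,0,1],[14,-4,-24,0,0,0,1],[14,-3,-24,0,0,0,1],[13,-3,-25,0,0,0,1],[0,0,0,0,0,0,1],[0,0,0,0,0,0,-1],[0,0,0,0,0,0,-1],[0,0,0,0,0,0,-1]]]' 90;python3 -m handwheel '[[[0,0,0,0,0,0,-1],[0,0,0,0,0,0,-1],[0,0,20,0,0,0,-1],[0,0,40,0,0,0,-1],[0,0,40,0,0,0,-1],[0,0,40,0,0,0,-1],[0,0,0,0,0,0,-1]]]' 90
python3 -m handwheel '[[[-15,-46,0,0,0,1.8,-1],[-15,-46,0,0,0,1.8,-1],[-15,-46,0,0,0,1.8,-1],[-15,-46,0,0,0,1.8,-1],[-15,-46,0,0,0,1.8,-1],[-15,-46,0,0,0,1.8,-1],[-15,-46,0,0,0,1.8,-1],[-15,-46,0,0,0,1.8,-1]]]'
python3 -m handwheel '[[[0,0,0,0,0,0,-1],[0,0,0,0,0,0,-1]]]'
python3 - <<'E'
from h import *
np.set_printoptions(precision=3,suppress=True)
c=wrist(); s=c['state'];q=s['ee_rot'];A=R.from_quat([q[1],q[2],q[3],q[0]])
print(s['joints'],s['eef_pos']); print(A.as_matrix().round(3))
cv2.imwrite('pics/w4.png',c['image'][:,:,::-1])
E
```

```text
time_s: 12.12
eef_pos: [534.3, 30.5, 51.7]
ee_rot: [0.028, 0.96, -0.103, 0.259]
force: [-0.8, -0.9, -0.1]
grip_width: 0.381
grip_force: 0.0
time_s: 13.0
eef_pos: [535.1, 30.3, 193.5]
ee_rot: [0.028, 0.96, -0.103, 0.26]
force: [-0.1, 0.0, -1.7]
grip_width: 0.17
grip_force: 88.1
time_s: 14.0
eef_pos: [414.1, -335.4, 189.1]
ee_rot: [-0.006, 0.966, 0.017, 0.258]
force: [0.5, 0.9, -0.6]
grip_width: 0.171
grip_force: 88.4
time_s: 14.25
eef_pos: [415.1, -333.5, 189.4]
ee_rot: [-0.006, 0.966, 0.017, 0.258]
force: [0.6, 1.2, -1.4]
grip_width: 0.171
grip_force: 88.6
[-1.123  0.232  1.838  0.603  0.94   0.083] [ 415.058 -333.518  189.431]
[[ 0.866  0.035  0.499]
 [ 0.029 -0.999  0.019]
 [ 0.499 -0.002 -0.866]]
```

View pics/w4.png

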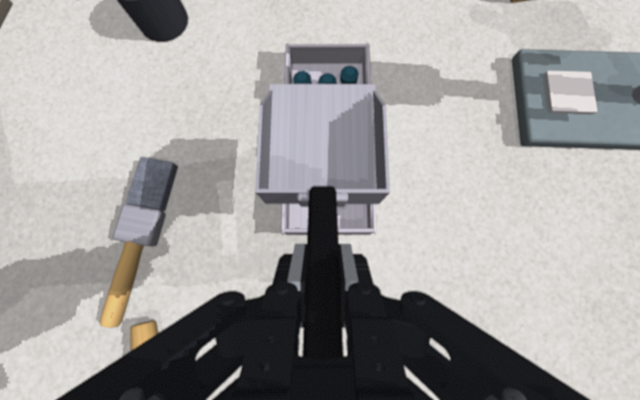

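The wrist view shows the scoop lip at (266–377, 86) and rear rim at (260–387, 192). The tray's far rim is at (287–369, 45) and its near rim at (282–374, 233). Pellets show ahead of the lip. I'll compute the offsets.

```bash
python3 - <<'E'
from h import *
np.set_printoptions(precision=1,suppress=True)
c=wrist(); s=c['state']; print(s['eef_pos']); g=cv2.cvtColor(c['image'],cv2.COLOR_RGB2GRAY)
for n,u,v,z in [('lipL',266,86,138),('lipR',377,86,138),('rearL',260,191,172),('rearR',388,191,172),('farL',287,45,33),('farR',369.5,45,33),('nearL',282,233,33),('nearR',374,233,33)]: print(n,onz(c,u,v,z))
print(g[100,255:275],g[100,370:392]); print(g[185,252:270],g[185,378:394]);print(g[75:95,300]);print(g[38:52,330]);print(g[225:240,305]); print(g[55,280:296],g[55,362:376]); print(g[222,276:292],g[222,364:382])
E
```

```text
[ 415.4 -333.2  189.8]
lipL [ 546.7 -287.   138. ]
lipR [ 549.6 -370.   138. ]
rearL [ 458.1 -296.2  172. ]
rearR [ 460.7 -370.4  172. ]
farL [ 665.1 -283.9   33. ]
farR [ 668.5 -379.4   33. ]
nearL [ 447.5 -291.8   33. ]
nearR [ 450.8 -384.9   33. ]
[211 210 211 211 210 197 169 149 139 132 123 115 110 109 110 113 134 169
 185 189] [126 128 127 102  75  66  65  69  83 107 127 139 149 159 162 165 164 163
 162 160 160 159]
[201 197 194 184 177 172 157 123 104 106 105 104 105 105 105 113 139 169] [ 65  65  64  64  63  61  65  91 139 171 183 194 211 216 215 218]
[ 64  64  63  64  64  56  51  61 102 152 182 190 189 190 190 189 189 190
 189 190]
[212 215 219 223 225 219 199 173 149 121  92  80  79  80]
[201 200 192 173 170 185 182 143  99  96 141 179 198 201 202]
[159 159 158 157 154 154 172 198 192 152 108  81  76  81  81  80] [ 80  75  77 105 132 141 148 153 176 207 220 218 218 220]
[144 146 149 148 145 145 163 180 188 172 143 126 134 166 195 200] [144 145 138 116  84  73  90 126 153 165 197 217 214 216 219 220 220 219]
```

```bash
python3 - <<'E'
from h import *
np.set_printoptions(precision=1,suppress=True)
c=wrist(); s=c['state']; A,o=cam(c); print('cam',o,A)
def bw(u0,u1,v,w):
    d=w*c['fx']/(u1-u0); oo,r=ray(c,(u0+u1)/2,v); return oo+r*d
for w0 in (110,111,112,113): print(w0,'lip',bw(321.5-w0/2,321.5+w0/2,86,78))
for w1 in (127,128.5,130): print(w1,'rear',bw(323-w1/2,323+w1/2,188,78))
Rt=R.from_quat(np.r_[s['ee_rot'][1:],s['ee_rot'][0]]).as_matrix(); f=np.array([np.cos(.035),np.sin(.035),0]); G=s['eef_pos']-11*Rt[:,2]; print('grip',G)
for p in (-5,0,5,10,15):
    a=np.radians(p); P=lambda x,z: G+f*(x*np.cos(a)-z*np.sin(a))+np.array([0,0,x*np.sin(a)+z*np.cos(a)])
    print(p,'lip',proj(c,P(140,-60)),'rear rim',proj(c,P(50,-26)),'rear bottom in',proj(c,P(50,-58)))
E
```

```text
cam [ 417.7 -333.8  347. ] [[ 0.  -1.   0.2]
 [-1.  -0.   0. ]
 [ 0.  -0.2 -1. ]]
110 lip [ 541.6 -328.7  149.2]
111 lip [ 540.5 -328.7  151. ]
112 lip [ 539.4 -328.8  152.7]
113 lip [ 538.3 -328.8  154.4]
127 rear [ 463.8 -332.5  162.6]
128.5 rear [ 463.3 -332.5  164.8]
130 rear [ 462.8 -332.5  166.9]
grip [ 410.1 -333.3  199.7]
-5 lip (np.float64(321.60604862729883), np.float64(98.5504946112261)) rear rim (np.float64(321.1721475896765), np.float64(195.42792226477573)) rear bottom in (np.float64(321.33113917482586), np.float64(209.56599215945084))
0 lip (np.float64(321.58439519202074), np.float64(83.04989996666568)) rear rim (np.float64(321.1546216215965), np.float64(189.64967315795323)) rear bottom in (np.float64(321.3279979270409), np.float64(200.874198707888))
5 lip (np.float64(321.5562812432984), np.float64(66.99765989237486)) rear rim (np.float64(321.1335811529602), np.float64(184.19264605394753)) rear bottom in (np.float64(321.32151868571503), np.float64(192.33691499076693))
10 lip (np.float64(321.5206415522315), np.float64(50.291760356979495)) rear rim (np.float64(321.10885377903884), np.float64(179.09724501331885)) rear bottom in (np.float64(321.3115330728573), np.float64(183.96579943811184))
15 lip (np.float64(321.4761193440015), np.float64(32.81482312678014)) rear rim (np.float64(321.0802559859559), np.float64(174.41004471746874)) rear bottom in (np.float64(321.29783883626106), np.float64(175.77691447902328))
```

```bash
python3 -m handwheel '[[[10,-6.5,-20,0,2,-0.3,-1],[0,0,-30,0,0,0,-1],[0,0,-30,0,0,0,-1],[0,0,-20,0,0,0,-1],[0,0,-15,0,0,0,-1],[0,0,-9,0,0,0,-1],[0,0,-2,0,0,0,-1],[0,0,0,0,0,0,-1]]]'
python3 - <<'E'
from h import *
c=wrist(); s=c['state'];print(s['eef_pos'],s['force'])
im=cv2.resize(c['image'][0:260,200:450],None,fx=2.2,fy=2.2)
cv2.imwrite('pics/w5.png',im[:,:,::-1])
E
```

```text
time_s: 15.4
eef_pos: [425.6, -341.1, 65.3]
ee_rot: [-0.004, 0.97, 0.015, 0.242]
force: [0.2, -0.8, -2.1]
grip_width: 0.174
grip_force: 88.6
[ 425.55183545 -341.08862593   65.31623427] [ 0.19599684 -0.81981293 -2.08659763]
```

View pics/w5.png

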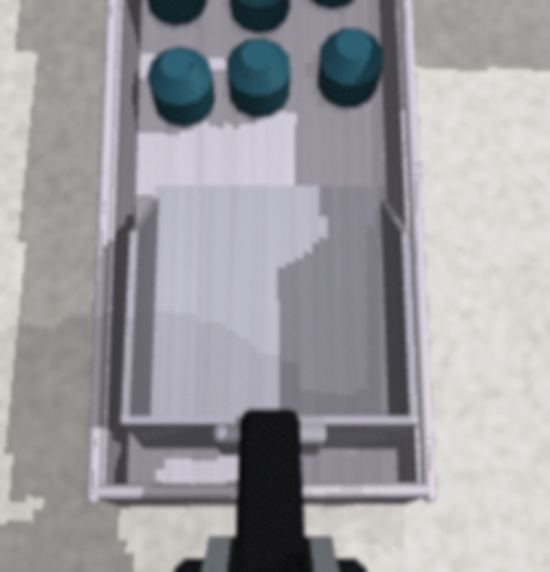

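The crop shows the scoop inside the tray, about 2 mm right of centre, with all six pellets upright ahead of the lip at crop y≈185. Now I'll lower to the floor and push.

```bash
python3 -m handwheel '[[[0,2,-3,0,0,0,-1],[0,0,-2,0,0,0,-1],[0,0,-1,0,0,0,-1],[0,0,0,0,0,0,-1]]]';  python3 -m handwheel '[[[6,0.2,0,0,0,0,-1],[9,0.3,0,0,0,0,-1],[9,0.3,0,0,0,0,-1],[9,0.3,0,0,0,0,-1],[9,0.3,0,0,0,0,-1],[9,0.3,0,0,0,0,-1],[0,0,0,0,0,0,-1]]]'
```

```text
time_s: 15.95
eef_pos: [425.5, -339.0, 59.0]
ee_rot: [-0.004, 0.97, 0.015, 0.242]
force: [1.0, 0.2, 0.1]
grip_width: 0.172
grip_force: 88.8
time_s: 16.82
eef_pos: [477.0, -337.0, 58.9]
ee_rot: [-0.004, 0.97, 0.015, 0.242]
force: [1.6, 0.2, 0.6]
grip_width: 0.173
grip_force: 88.7
```

```bash
python3 -m handwheel '[[[5,0.2,-1,0,0,0,-1],[8,0.3,-0.5,0,0,0,-1],[8,0.3,0,0,0,0,-1],[8,0.3,0,0,0,0,-1],[6,0.2,0,0,0,0,-1],[5,0.2,0,0,0,0,-1],[0,0,0,0,0,0,-1]]]'
python3 - <<'E'
from h import *
np.set_printoptions(precision=1,suppress=True)
c=wrist(); s=c['state'];print(s['eef_pos'],s['force'])
Rt=R.from_quat(np.r_[s['ee_rot'][1:],s['ee_rot'][0]]).as_matrix()
print('lip px',proj(c,s['eef_pos']-11*Rt[:,2]+np.array([138,4.5,-65])),'far wall top',proj(c,(665,-332,33)))
hsv=cv2.cvtColor(c['image'],cv2.COLOR_RGB2HSV)
m=cv2.inRange(hsv,(80,90,20),(105,255,255)); m[250:]=0;m[:,:230]=0;m[:,400:]=0
n,l,st,ce=cv2.connectedComponentsWithStats(m)
for i in range(1,n):
    if st[i,4]>30: print(st[i],ce[i])
E
```

```text
time_s: 17.7
eef_pos: [516.7, -335.5, 57.2]
ee_rot: [-0.004, 0.97, 0.015, 0.242]
force: [1.6, -0.2, 1.0]
grip_width: 0.171
grip_force: 88.9
[ 516.7 -335.5   57.2] [ 1.6 -0.2  1. ]
lip px (np.float64(320.94778712819857), np.float64(82.9912373355428)) far wall top (np.float64(322.79726878742395), np.float64(35.50793916451201))
[ 259   50  118   61 5099] [314.8  78.5]
```

```bash
python3 -m handwheel '[[[4,0.1,0,0,0,0,-1],[4,0.1,0,0,0,0,-1],[3,0.1,0,0,0,0,-1],[0,0,0,0,0,0,-1]]]'
python3 - <<'E'
from h import *
c=wrist(); s=c['state'];print(s['eef_pos'],s['force'],s['wrist_torque'])
im=cv2.resize(c['image'][0:260,200:450],None,fx=2.2,fy=2.2)
cv2.imwrite('pics/w6.png',im[:,:,::-1])
E
```

```text
time_s: 18.25
eef_pos: [527.7, -335.3, 57.3]
ee_rot: [-0.004, 0.97, 0.015, 0.242]
force: [0.2, 0.2, 1.2]
grip_width: 0.17
grip_force: 88.9
[ 527.65110813 -335.30712478   57.31455827] [0.16752617 0.1918111  1.20203969] [-0.10742046 -0.22552908  0.01626591]
```

View pics/w6.png

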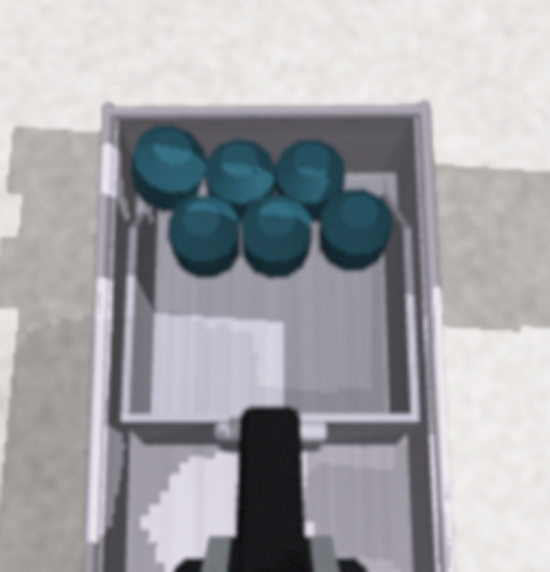

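The crop shows all six pellets ahead of the back wall and mostly on the bowl. The top-left one, at (168,165), sits at the lip's left corner. I'll nudge forward and left, then tilt the nose up in the tray.

```bash
python3 -m handwheel '[[[1,1,0,0,0,0,-1],[1,1,0,0,0,0,-1],[0,0,0,0,0,0,-1],[-1,0,-2,0,-3,0,-1],[-2,0,-2,0,-4,0,-1],[-2,0,-2,0,-4,0,-1],[-2,-0.5,-2,0,-4,0,-1],[-2,-0.5,-2,0,-4,0,-1]]]'
python3 -m handwheel '[[[0,0,0,0,-3,0,-1],[0,0,0,0,0,0,-1],[0,0,0,0,0,0,-1]]]'
python3 - <<'E'
from h import *
c=wrist(); s=c['state'];print(s['eef_pos'],s['force'],s['wrist_torque'])
im=cv2.resize(c['image'][0:260,200:450],None,fx=2.2,fy=2.2)
cv2.imwrite('pics/w7.png',im[:,:,::-1])
hsv=cv2.cvtColor(c['image'],cv2.COLOR_RGB2HSV)
m=cv2.inRange(hsv,(80,90,20),(105,255,255)); m[250:]=0;m[:,:230]=0;m[:,400:]=0
n,l,st,ce=cv2.connectedComponentsWithStats(m)
for i in range(1,n):
    if st[i,4]>30: print(st[i],ce[i])
# per-pellet bright tops: distance transform peaks
d=cv2.distanceTransform(m,cv2.DIST_L2,5); pk=(d==cv2.dilate(d,np.ones((15,15))))&(d>6)
for v,u in zip(*np.nonzero(pk)): print('peak',u,v,round(float(d[v,u]),1))
E
```

```text
time_s: 19.3
eef_pos: [519.9, -333.9, 46.6]
ee_rot: [-0.002, 0.917, 0.015, 0.399]
force: [0.1, 0.3, -2.2]
grip_width: 0.166
grip_force: 88.6
time_s: 19.68
eef_pos: [520.4, -334.2, 47.2]
ee_rot: [-0.001, 0.906, 0.015, 0.422]
force: [0.1, -0.1, -2.3]
grip_width: 0.172
grip_force: 88.8
[ 520.42880605 -334.23220617   47.24274691] [ 0.1011475  -0.07352794 -2.32573526] [-0.05449752  0.81128531 -0.0518496 ]
[ 267  130  114   59 4791] [322.60258819 160.31120852]
peak 286 148 15.4
peak 319 148 16.0
peak 353 148 15.8
peak 328 174 13.0
peak 291 175 13.0
peak 292 175 13.0
peak 362 175 13.0
```

All six pellets slid to the back of the bowl, and the force reads 2.3 N, which matches the scoop plus the wax. Now I'll lift, and measure the pot while the arm is out of the way.

```bash
python3 -m handwheel '[[[0,0,8,0,0,0,-1],[-2,0,18,0,0,0,-1],[-5,0,28,0,0,0,-1],[-5,0,30,0,0,0,-1],[-5,0,30,0,0,0,-1],[-5,0,30,0,0,0,-1],[0,0,20,0,0,0,-1],[0,0,8,0,0,0,-1]]]'
python3 - <<'E'
from h import *
np.set_printoptions(precision=1,suppress=True)
s=sense(); print(s['joints'],s['eef_pos'])
c=wrist(); hsv=cv2.cvtColor(c['image'],cv2.COLOR_RGB2HSV)
m=cv2.inRange(hsv,(80,90,20),(105,255,255)); print('wax',cv2.boundingRect(m[:250]),(m[:250]>0).sum())
for n,box in (('top',(170,160,260,260)),('scene',(300,75,410,165))):
    c=capture(n); x0,y0,x1,y1=box; im=c['image'][y0:y1,x0:x1]; g=cv2.cvtColor(im,cv2.COLOR_RGB2GRAY)
    G=cv2.resize(g,None,fx=4,fy=4,interpolation=cv2.INTER_CUBIC)
    cv2.imwrite(f'pics/pot_{n}.png',cv2.resize(im,None,fx=5,fy=5,interpolation=cv2.INTER_CUBIC)[:,:,::-1])
    if n=='top':
        ci=cv2.HoughCircles(G,cv2.HOUGH_GRADIENT,1.5,20,param1=100,param2=30,minRadius=70,maxRadius=125)
        for a in ci[0][:5]:
            u,v,r=a[0]/4+x0,a[1]/4+y0,a[2]/4; p=onz(c,u,v,137); q=onz(c,u+r,v,137); print(n,u,v,r,p,np.linalg.norm(q-p))
    np.savez('pot_'+n,im=im,**{k:v for k,v in c.items() if k!='image'})
E
python3 - <<'E'
import cv2,numpy as np
a=cv2.imread('pics/pot_top.png');b=cv2.imread('pics/pot_scene.png')
b=cv2.resize(b,None,fx=.636,fy=.636); h=max(a.shape[0],b.shape[0])
print(a.shape,b.shape)
b=cv2.copyMakeBorder(b,0,h-b.shape[0],0,0,cv2.BORDER_CONSTANT)
cv2.imwrite('pics/pot.png',np.hstack([a,b]))
E
```

```text
time_s: 20.72
eef_pos: [498.5, -334.3, 221.0]
ee_rot: [-0.0, 0.906, 0.016, 0.423]
force: [0.0, 0.2, -2.3]
grip_width: 0.175
grip_force: 88.7
[-1.1  0.3  1.8  1.1  0.9 -0.2] [ 498.5 -334.3  221. ]
wax (267, 130, 114, 58) 4808
top 224.1875 200.3125 23.8375 [556.8 257.8 137. ] 69.25288669196593
top 216.3125 198.8125 31.037498 [560.6 280.8 137. ] 90.16392130339969
top 211.8125 196.5625 20.5 [566.8 294.2 137. ] 59.52908200910302
(500, 450, 3) (286, 350, 3)
```

```bash
python3 -m handwheel '[[[-6,10,0,0,0,1.1,-1],[-6,20,0,0,0,1.1,-1],[-6,32,0,0,0,1.1,-1],[-6,42,0,0,0,1.1,-1],[-6,42,0,0,0,1.1,-1],[-6,42,0,0,0,1.1,-1],[-6,42,0,0,0,1.1,-1],[-6,42,0,0,0,1.1,-1]]]'
python3 -m handwheel '[[[-6,42,0,0,0,1.1,-1],[-6,42,0,0,0,1.1,-1],[-6,42,0,0,0,1.1,-1],[-6,42,0,0,0,1.1,-1],[-6,40,0,0,0,1.1,-1],[-6,32,0,0,0,1.1,-1],[-6,22,0,0,0,1.1,-1],[-6,10,0,0,0,1.1,-1]]]'
python3 -m handwheel '[[[0,0,0,0,0,0,-1],[0,0,0,0,0,0,-1]]]'
python3 - <<'E'
from h import *
np.set_printoptions(precision=3,suppress=True)
s=sense(); print(s['joints'],s['eef_pos'])
c=wrist(); hsv=cv2.cvtColor(c['image'],cv2.COLOR_RGB2HSV)
m=cv2.inRange(hsv,(80,90,20),(105,255,255)); print('wax',cv2.boundingRect(m[:250]),(m[:250]>0).sum())
cv2.imwrite('pics/w8.png',c['image'][:,:,::-1])
Rt=R.from_quat(np.r_[s['ee_rot'][1:],s['ee_rot'][0]]).as_matrix(); print(Rt)
# tool axes -> scoop axes: tool z is 30deg fwd of down, x fwd/up
f=Rt@np.array([np.cos(np.pi/6),0,np.sin(np.pi/6)]); u=Rt@np.array([np.sin(np.pi/6),0,-np.cos(np.pi/6)])
G=s['eef_pos']-11*Rt[:,2]; print('fwd',f,'lip',G+140*f-60*u,'rear',G+50*f-60*u)
for x,y in ((567,292),(567,287)):
  for a in range(0,360,60): print(proj(c,(x+60*np.cos(np.radians(a)),y+60*np.sin(np.radians(a)),137)),end=' ')
  print()
g=cv2.cvtColor(c['image'],cv2.COLOR_RGB2GRAY); e=cv2.Canny(cv2.GaussianBlur(g,(0,0),1),40,100); e[190:]=0
ci=cv2.HoughCircles(g,cv2.HOUGH_GRADIENT,1.5,20,param1=90,param2=40,minRadius=50,maxRadius=200); print(ci)
E
```

```text
time_s: 21.88
eef_pos: [449.4, -60.6, 218.6]
ee_rot: [-0.034, 0.902, 0.085, 0.421]
force: [1.3, 0.1, -1.6]
grip_width: 0.175
grip_force: 88.5
time_s: 22.88
eef_pos: [401.0, 210.7, 218.3]
ee_rot: [-0.067, 0.893, 0.155, 0.416]
force: [-0.0, -0.1, -1.8]
grip_width: 0.171
grip_force: 88.6
time_s: 23.12
eef_pos: [402.5, 208.9, 219.2]
ee_rot: [-0.065, 0.893, 0.153, 0.418]
force: [0.1, 1.0, -1.5]
grip_width: 0.17
grip_force: 88.6
[ 0.138 -0.147  2.32   0.945  0.177  0.498] [402.512 208.912 219.22 ]
wax (267, 130, 110, 59) 4789
[[ 0.604  0.328  0.726]
 [ 0.219 -0.945  0.245]
 [ 0.766  0.011 -0.643]]
fwd [0.886 0.312 0.342] lip [538.219 256.024 217.825] rear [458.443 227.965 187.025]
(np.float64(316.29144835274207), np.float64(88.48485270248509)) (np.float64(262.99543435989494), np.float64(94.68293791172503)) (np.float64(237.77198528937012), np.float64(132.0378615847741)) (np.float64(272.87832918966876), np.float64(168.02095654122314)) (np.float64(335.6865607090122), np.float64(159.05599058909004)) (np.float64(353.13447772769706), np.float64(117.22954274609194)) 
(np.float64(320.4696107458834
[... 4757 characters left out ...]
 [296.25   9.75  98.3 ]
  [288.75 308.25  88.55]
  [ 69.75 183.75  55.25]
  [386.25 144.75  52.1 ]
  [446.25 104.25  70.25]
  [183.75 341.25  63.5 ]
  [201.75 365.25 103.25]
  [282.75 176.25  58.85]
  [111.75 281.25  68.6 ]
  [240.75  81.75  60.5 ]
  [ 69.75 240.75  85.1 ]
  [332.25  72.75  73.55]
  [297.75 275.25  58.85]
  [543.75 189.75  90.35]
  [236.25 306.75  75.2 ]
  [507.75 144.75  57.5 ]
  [152.25  69.75  55.55]
  [477.75  42.75  86.3 ]
  [ 44.25 179.25  51.65]
  [  5.25 153.75  61.4 ]
  [  3.75  77.25  75.95]
  [390.75 240.75  53.45]
  [263.25 347.25  83.45]
  [476.25 165.75  55.4 ]
  [342.75 273.75  53.75]
  [461.25 335.25  68.  ]
  [282.75 342.75  63.65]
  [ 44.25 213.75  53.3 ]]]
```

```bash
python3 - <<'E'
from h import *
np.set_printoptions(precision=1,suppress=True)
for n,x0,y0 in (('top',170,160),('scene',300,75)):
    c=dict(np.load(f'pot_{n}.npz')); g=cv2.cvtColor(c['im'],cv2.COLOR_RGB2GRAY)
    for th in (95,105,115,125,135,145):
        m=(cv2.resize(g,None,fx=4,fy=4,interpolation=cv2.INTER_CUBIC)>th).astype(np.uint8)*255
        cs,h=cv2.findContours(m,cv2.RETR_CCOMP,cv2.CHAIN_APPROX_NONE)
        for k in cs:
            if len(k)<200: continue
            (u,v),(a,b),t=cv2.fitEllipse(cv2.convexHull(k)); 
            if not 0.6<a/b<=1 or b>300: continue
            u=u/4+x0-.4;v=v/4+y0-.4; p=onz(c,u,v,137); mm=b/4*c['tvec'][2]/c['fx']*.9
            if 90<mm<190: print(n,th,round(u,1),round(v,1),'axes',round(a/4,1),round(b/4,1),'mm',round(mm),p)
E
```

```text
top 95 212.1 196.2 axes 41.6 42.5 mm 121 [568.  293.5 137. ]
top 105 212.1 196.2 axes 42.8 43.5 mm 124 [567.9 293.3 137. ]
top 125 253.3 171.0 axes 25.6 34.1 mm 97 [644.9 176.2 137. ]
top 125 187.2 158.5 axes 30.0 41.9 mm 119 [677.1 370.9 137. ]
```

Pot axis is at (567.8,293.4) by two fits, and the inner diameter of 121 mm checks. Now I'll pour with the lip over the near half of the well.

```bash
python3 -m handwheel '[[[4,15,0,0,0,0,-1],[4,15,0,0,0,0,-1],[2.2,0.8,-3.3,-1.66,4.7,0,-1],[2.2,0.8,-3.3,-1.66,4.7,0,-1],[2.2,0.8,-3.3,-1.66,4.7,0,-1],[2.2,0.8,-3.3,-1.66,4.7,0,-1],[0,0,0,0,0,0,-1]]]'
python3 - <<'E'
from h import *
np.set_printoptions(precision=3,suppress=True)
c=wrist(); s=c['state'];print(s['joints'])
m=cv2.inRange(cv2.cvtColor(c['image'],cv2.COLOR_RGB2HSV),(80,90,20),(105,255,255)); print('wax',cv2.boundingRect(m[:250]),(m[:250]>0).sum())
Rt=R.from_quat(np.r_[s['ee_rot'][1:],s['ee_rot'][0]]).as_matrix()
f=Rt@np.array([np.cos(np.pi/6),0,np.sin(np.pi/6)]); u=Rt@np.array([np.sin(np.pi/6),0,-np.cos(np.pi/6)])
G=s['eef_pos']-11*Rt[:,2]; print('fwd',f,'lip',G+140*f-60*u,'rear',G+50*f-60*u)
E
```

```text
time_s: 24.05
eef_pos: [419.3, 244.2, 207.3]
ee_rot: [-0.044, 0.948, 0.165, 0.268]
force: [-0.2, -0.3, -2.2]
grip_width: 0.17
grip_force: 88.5
[0.267 0.018 2.044 0.07  0.532 1.443]
wax (268, 130, 111, 58) 4746
fwd [0.941 0.336 0.026] lip [547.254 289.673 160.396] rear [462.528 259.409 158.038]
```

```bash
python3 -m handwheel '[[[7,-1,4,-1.68,4.7,0,-1],[6,2.1,7,-1.68,4.7,0,-1],[6,2.1,7,-1.68,4.7,0,-1],[6,2.1,7,-1.68,4.7,0,-1],[9,3.2,5,-1.68,4.7,0,-1],[9,3.2,5,-1.68,4.7,0,-1],[9,3.2,6,-1.68,4.7,0,-1],[9,3.2,6,-1.68,4.7,0,-1]]]'
python3 -m handwheel '[[[11,3.9,4.2,-1.68,4.7,0,-1],[11,3.9,4.2,-1.68,4.7,0,-1],[11,3.9,4.2,-1.68,4.7,0,-1],[0,0,0,0,0,0,-1],[0,0,0,0,0,0,-1]]]'
cat > lip.py <<'E'
from h import *
np.set_printoptions(precision=3,suppress=True)
c=wrist(); s=c['state'];print(s['joints'],s['force'])
m=cv2.inRange(cv2.cvtColor(c['image'],cv2.COLOR_RGB2HSV),(80,90,20),(105,255,255)); m[250:]=0
n,l,st,ce=cv2.connectedComponentsWithStats(m)
print('wax',[(tuple(st[i]),ce[i].round()) for i in range(1,n) if st[i,4]>25])
Rt=R.from_quat(np.r_[s['ee_rot'][1:],s['ee_rot'][0]]).as_matrix()
f=Rt@np.array([np.cos(np.pi/6),0,np.sin(np.pi/6)]); u=Rt@np.array([np.sin(np.pi/6),0,-np.cos(np.pi/6)])
G=s['eef_pos']-11*Rt[:,2]; print('fwd',f,'lip',G+140*f-60*u,'rear',G+50*f-60*u)
E
python3 lip.py
```

```text
time_s: 25.1
eef_pos: [479.7, 262.7, 254.1]
ee_rot: [0.014, 0.982, 0.172, -0.073]
force: [-1.0, -0.2, -1.2]
grip_width: 0.169
grip_force: 88.5
time_s: 25.72
eef_pos: [512.1, 274.3, 266.6]
ee_rot: [0.036, 0.965, 0.169, -0.199]
force: [-0.3, -0.3, -0.8]
grip_width: 0.172
grip_force: 88.5
[ 0.299  0.669  0.935 -0.022  1.945  1.518] [-0.256 -0.274 -0.763]
wax [((np.int32(253), np.int32(11), np.int32(27), np.int32(30), np.int32(586)), array([266.,  26.])), ((np.int32(326), np.int32(14), np.int32(26), np.int32(30), np.int32(567)), array([338.,  28.])), ((np.int32(367), np.int32(23), np.int32(27), np.int32(28), np.int32(559)), array([380.,  36.]))]
fwd [ 0.562  0.202 -0.802] lip [549.608 287.671 128.566] rear [499.055 269.45  200.763]
```

The bowl is empty, and the visible pellets at (266,26), (338,28) and (380,36) lie beyond the lip, inside the well. I'll withdraw and check for spills.

```bash
python3 -m handwheel '[[[0,0,25,0,0,0,-1],[0,0,30,0,0,0,-1],[-10,-15,0,3,-8.4,0,-1],[-10,-20,0,3,-8.4,0,-1],[-10,-25,0,3,-8.4,0,-1],[-10,-30,0,3,-8.4,0,-1],[-5,-30,0,3,-8.4,0,-1],[-5,-30,0,3,-8.4,0,-1]]]'
python3 -m handwheel '[[[10,-25,-10,0,0,-8,-1],[20,-25,-20,0,0,-8,-1],[20,-25,-30,0,0,-8,-1],[10,-15,-30,0,0,-8,-1],[0,0,0,0,0,0,-1]]]'
python3 lip.py
python3 - <<'E'
from h import *
np.set_printoptions(precision=0,suppress=True)
for n in ('top','scene'):
    c=capture(n); im=c['image']; m=cv2.inRange(cv2.cvtColor(im,cv2.COLOR_RGB2HSV),(80,90,20),(105,255,255))
    k,l,st,ce=cv2.connectedComponentsWithStats(m)
    for i in range(1,k):
        if st[i,4]>5: print(n,ce[i],st[i,4],onz(c,*ce[i],60))
E
```

```text
time_s: 26.78
eef_pos: [461.0, 123.8, 322.4]
ee_rot: [-0.041, 0.95, 0.166, 0.26]
force: [1.1, 0.6, -0.7]
grip_width: 0.175
grip_force: 88.7
time_s: 27.4
eef_pos: [520.9, 34.7, 230.1]
ee_rot: [0.03, 0.961, -0.102, 0.256]
force: [0.2, 0.6, -1.2]
grip_width: 0.171
grip_force: 88.6
[-0.137  0.09   1.89  -0.071  0.643  1.69 ] [ 0.181  0.574 -1.229]
wax [((np.int32(11), np.int32(227), np.int32(46), np.int32(23), np.int32(617)), array([ 38., 240.]))]
fwd [ 0.977 -0.211 -0.002] lip [652.225   6.043 179.298] rear [564.261  25.075 179.516]
top [213. 185.] 93 [608. 312.  60.]
top [222. 197.] 24 [574. 282.  60.]
top [203. 202.] 30 [556. 341.  60.]
scene [368. 111.] 43 [556. 341.  60.]
```

All six are in the pot, and no wax shows anywhere else. Laying the scoop back where it was.

```bash
python3 -m handwheel '[[[5,-2,-30,0,0,0,-1],[5,-2,-45,0,0,0,-1],[4,0,-45,0,0,0,-1],[0,0,-30,0,0,0,-1],[0,0,-17,0,0,0,-1],[0,0,-8,0,0,0,-1],[0,0,-2,0,0,0,-1],[0,0,0,0,0,0,-1]]]'; python3 -m handwheel '[[[0,0,-1,0,0,0,-1],[0,0,0,0,0,0,-1]]]'; python3 lip.py
```

```text
time_s: 28.55
eef_pos: [536.8, 30.4, 55.7]
ee_rot: [0.03, 0.96, -0.102, 0.258]
force: [0.5, 0.0, -1.4]
grip_width: 0.173
grip_force: 88.6
time_s: 28.8
eef_pos: [536.5, 30.4, 54.1]
ee_rot: [0.03, 0.96, -0.103, 0.258]
force: [0.4, -0.8, -2.0]
grip_width: 0.175
grip_force: 88.6
[-0.142  0.428  2.029 -0.249  0.165  1.876] [ 0.388 -0.844 -1.966]
wax []
fwd [ 0.977 -0.213  0.002] lip [667.956   1.51    3.821] rear [580.016  20.656   3.663]
```

```bash
python3 -m handwheel '[[[0,0,-2,0,0,0,-1],[0,0,0,0,0,0,-1],[0,0,0,0,0,0,1],[0,0,0,0,0,0,1],[0,0,0,0,0,0,1],[0,0,0,0,0,0,1],[-13,3,24,0,0,0,1],[-14,3,24,0,0,0,1]]]'; python3 -m handwheel '[[[-14,3,24,0,0,0,1],[-14,3,30,0,0,0,1],[-13,30,10,0,0,2,0.2],[-13,30,5,0,0,2,-0.3],[-13,30,5,0,0,2,-0.3],[-13,30,5,0,0,2,-0.3],[-13,30,5,0,0,2,-0.3],[-13,30,5,0,0,2,-0.3]]]'; python3 -m handwheel '[[[-13,30,0,0,0,2,-0.3],[-11,30,0,0,0,2,-0.3],[0,0,0,0,0,0,-0.3]]]'
python3 - <<'E'
from h import *
np.set_printoptions(precision=3,suppress=True)
c=wrist(); s=c['state'];print(s['joints'],s['eef_pos'])
Rt=R.from_quat(np.r_[s['ee_rot'][1:],s['ee_rot'][0]]).as_matrix();print(Rt)
u,v=proj(c,(437,282,73)); print(u,v)
cv2.imwrite('pics/w9.png',c['image'][:,:,::-1]); np.savez('w9',im=c['image'],A=cam(c)[0],o=cam(c)[1])
t=capture('top'); m=cv2.inRange(cv2.cvtColor(t['image'],cv2.COLOR_RGB2HSV),(80,90,20),(105,255,255)); print((m>0).sum())
E
```

```text
time_s: 29.85
eef_pos: [508.9, 36.5, 100.1]
ee_rot: [0.03, 0.96, -0.103, 0.257]
force: [0.4, -0.5, 0.3]
grip_width: 0.998
grip_force: 0.0
time_s: 30.85
eef_pos: [402.8, 223.4, 189.0]
ee_rot: [0.003, 0.966, -0.001, 0.26]
force: [0.1, 0.0, -0.2]
grip_width: 0.35
grip_force: 0.0
time_s: 31.22
eef_pos: [378.7, 283.6, 188.7]
ee_rot: [-0.006, 0.965, 0.033, 0.259]
force: [0.1, -0.4, -0.8]
grip_width: 0.349
grip_force: 0.0
[ 0.511  0.081  2.024 -0.402  0.594  2.297] [378.702 283.633 188.685]
[[ 0.863  0.068  0.5  ]
 [ 0.061 -0.998  0.029]
 [ 0.501  0.005 -0.865]]
326.8606714745478 201.37295992553618
154
```

View pics/w9.png

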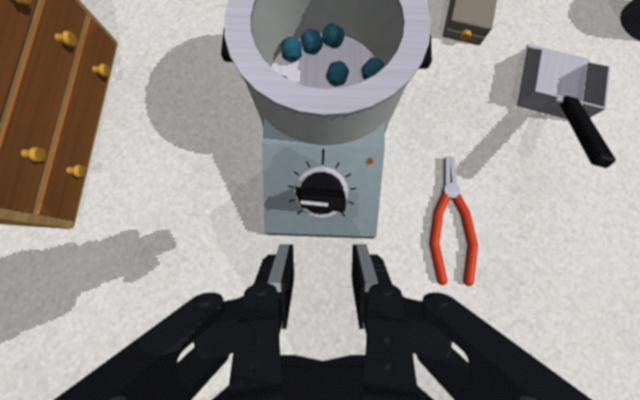

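The view shows the pellets in the pot and the scoop lying flat. The knob is at (320,190), with its white pointer line from (301,204) to (328,205) pointing left, about 90° short of the long mark at (323,157).

```bash
python3 - <<'E'
from h import *
np.set_printoptions(precision=3,suppress=True)
c=wrist(); im=c['image']; g=cv2.cvtColor(im,cv2.COLOR_RGB2GRAY).astype(int)
fl=onz(c,266,235,24);fr=onz(c,377,237,24); print('front',fl,fr,np.linalg.norm(fr-fl), 'mid',(fl+fr)/2)
yaw=np.arctan2((fl-fr)[0]*-1,(fl-fr)[1]); print('yaw',np.degrees(yaw))
P=np.array([567.8,293.4,0])
ps=[yaw,np.arctan2(*(P-(fl+fr)/2)[[1,0]])]; print(np.degrees(ps)); y=np.mean(ps)
ex=np.array([np.cos(y),np.sin(y),0]); n=-.5*ex+np.array([0,0,.866]); up=.866*ex+np.array([0,0,.5])
Q=P-158*ex+np.array([0,0,24])
def face(u,v,h): o,d=ray(c,u,v); return o+d*((Q+h*n-o)@n)/(d@n)
k=lambda p:(p@up-Q@up, np.cross(n,up)@(p-Q))  # upslope, left
for nm,u,v,h in [('markTop',323,149,0),('markBot',323,164,0),('wl',301,203.5,36),('wr',328,205,36),('frontL',266,235,0)]: print(nm,k(face(u,v,h)))
sub=g[165:220,290:355]
w=(im[165:220,290:355].min(2)>150).astype(np.uint8); kk,l,st,ce=cv2.connectedComponentsWithStats(w)
for i in range(1,kk):
    if st[i,4]>5:
        vv,uu=np.nonzero(l==i); pts=np.array([k(face(a+290,b+165,36)) for a,b in zip(uu,vv)]); pc=pts-pts.mean(0); U,S,V=np.linalg.svd(pc); print(st[i],'h36 mean',pts.mean(0),'dir',V[0],pts.min(0),pts.max(0))
# skirt ellipse: knob+skirt vs face by hull of very dark+ring: black mask
b=(g[165:220,290:355]<45).astype(np.uint8); vv,uu=np.nonzero(b); print('black bbox',uu.min()+290,uu.max()+290,vv.min()+165,vv.max()+165)
for r in range(168,220,4): print(r,g[r,288:356:2])
E
```

```text
front [408.041 340.798  24.   ] [413.493 225.875  24.   ] 115.05173966402842 mid [410.767 283.336  24.   ]
yaw 2.7160769259559654
[2.716 3.667]
markTop (np.float64(90.67440842401714), np.float64(-1.7787091943762914))
markBot (np.float64(76.29322233704482), np.float64(-1.9467590545925284))
wl (np.float64(48.27220318352869), np.float64(17.121595129294466))
wr (np.float64(47.13508863100236), np.float64(-6.574126217957956))
frontL (np.float64(1.23527694920665), np.float64(56.10699737817362))
[  8   2  48  31 269] h36 mean [73.392 -5.337] dir [0.349 0.937] [ 54.653 -21.257] [81.045 19.46 ]
[ 9 37 27  5 72] h36 mean [48.23   7.777] dir [-0.087 -0.996] [46.158 -3.939] [49.734 18.869]
[24 48 20  5 38] h36 mean [37.432 -2.992] dir [ 0.182 -0.983] [ 35.742 -11.127] [39.689  5.695]
black bbox 294 342 173 213
168 [123 123 124 124 124 125 122 122 121 113 117 141 154 166 170 171 175 174
 179 172 157 148 133 106 136 139 138 138 138 140 141 141 140 140]
172 [121 120  87  98 121 123 121 131 160 172 172 164 144 131 126 104  91  92
 128 161 186 194 193 182 156 137 137 137 138 137 134 140 140 138]
176 [
[... 867 characters left out ...]
60  93  72  49  83  66  56  45  36  31  27  22  21  20  21  20
  20  22  20  23  24  25  24  22  21  27 103 122 119 125 126 125]
204 [ 86  86  87  86  87  90 147 155 159 168 177 188 188 188 187 187 187 184
 172  95  19  22  23  22  22  23  22  29  99 120 107  92 111 123]
208 [ 86  83  86  87  89  80  58  58  50  20  14  14  17  19  19  23  25  31
  36  23  19  20  22  19  20  20  19  39 113 122 123 121 121 122]
212 [118 108 106 104  72  57  83  98 115 125 109  62  37  28  19  19  19  20
  21  35  83 133 142 128  97  67  42  97 121 122 121 122 123 123]
216 [122 122 124 122 118 121 120 119 121 121 126 124 126 163 164 165 166 166
 163 159 151 134 123 123 122 122 112  94 117 121 120 120 121 121]
```

```bash
cat > knob.py <<'E'
from h import *
np.set_printoptions(precision=2,suppress=True)
import sys
P=np.array([567.8,293.4,0]); y=np.radians(3.2)
ex=np.array([np.cos(y),np.sin(y),0]); n=-.5*ex+np.array([0,0,.866]); up=.866*ex+np.array([0,0,.5]); left=np.cross(n,up)
Q=P-158*ex+np.array([0,0,24]); K=Q+48*up-1.9*left
def rep(phi,h):
    s=sense(); A=R.from_quat(np.r_[s['ee_rot'][1:],s['ee_rot'][0]])
    a=np.radians(phi); tx=np.cos(a)*up+np.sin(a)*left
    B=R.from_matrix(np.stack([tx,np.cross(-n,tx),-n],1))
    p=K+h*n; print('n',n,'target',p,'shift',p-s['eef_pos'],'turn',(B*A.inv()).as_rotvec(degrees=True)); 
    X=A.as_matrix()[:,0]; print('tool phi',np.degrees(np.arctan2(X@left,X@up)),'j',s['joints'][5],'f',s['force'])
if __name__=='__main__': rep(float(sys.argv[1]),float(sys.argv[2]))
E
python3 knob.py 85 110; python3 knob.py 85 20
```

```text
n [-0.5  -0.03  0.87] target [396.74 281.93 143.26] shift [ 17.27  -0.02 -45.38] turn [-42.17  -2.29  73.11]
tool phi 0.5695267906825918 j 2.2966740491370707 f [ 0.52  0.57 -1.49]
n [-0.5  -0.03  0.87] target [441.67 284.45  65.32] shift [  62.2     2.49 -123.32] turn [-42.17  -2.29  73.11]
tool phi 0.5695267906825918 j 2.2966740491370707 f [ 0.52  0.57 -1.49]
```

```bash
python3 -m handwheel '[[[0,0,0,-5.27,-0.29,9.14,-0.3],[0,0,0,-5.27,-0.29,9.14,-0.3],[0,0,0,-5.27,-0.29,9.14,-0.3],[0,0,0,-5.27,-0.29,9.14,-0.3],[4,0,-11,-5.27,-0.29,9.14,-0.3],[4,0,-11,-5.27,-0.29,9.14,-0.3],[4,0,-11,-5.27,-0.29,9.14,-0.3],[4,0,-11,-5.27,-0.29,9.14,-0.3]]]'; python3 -m handwheel '[[[0,0,0,0,0,0,-0.3],[0,0,0,0,0,0,-0.3]]]'; python3 knob.py 85 20
python3 - <<'E'
from knob import *
c=wrist(); im=c['image']
# white pointer line re-measured from here, on plane h=36
def face(u,v,h): o,d=ray(c,u,v); return o+d*((Q+h*n-o)@n)/(d@n)
u0,v0=map(int,proj(c,K+36*n)); print('knob px',u0,v0)
w=(im.min(2)>150).astype(np.uint8); kk,l,st,ce=cv2.connectedComponentsWithStats(w[max(v0-45,0):v0+45,u0-45:u0+45])
for i in range(1,kk):
    if 25<st[i,4]<600:
        vv,uu=np.nonzero(l==i); pts=np.array([((p:=face(a+u0-45,b+max(v0-45,0),36)-K)@up,p@left) for a,b in zip(uu,vv)]); V=np.linalg.svd(pts-pts.mean(0))[2]; print(st[i],'mean',pts.mean(0),'dir',V[0],pts.min(0),pts.max(0))
E
```

```text
time_s: 32.38
eef_pos: [395.9, 281.6, 144.4]
ee_rot: [0.17, 0.692, 0.674, 0.195]
force: [0.2, 0.6, 0.8]
grip_width: 0.349
grip_force: 0.0
time_s: 32.62
eef_pos: [395.6, 282.1, 145.1]
ee_rot: [0.169, 0.695, 0.671, 0.196]
force: [-0.2, -0.1, -0.3]
grip_width: 0.351
grip_force: 0.0
n [-0.5  -0.03  0.87] target [441.67 284.45  65.32] shift [ 46.05   2.35 -79.82] turn [-0.13  0.01  0.17]
tool phi 84.78473530925869 j 0.8953653334063642 f [-0.18 -0.15 -0.31]
knob px 320 212
[ 14  14  23  42 204] mean [-17.11   8.22] dir [ 0.3  -0.95] [-21.7   -6.86] [-7.73 25.23]
[ 43  17   5  33 125] mean [0.27 9.56] dir [-0.05 -1.  ] [-1.52 -2.82] [ 2.09 21.33]
```

```bash
python3 -m handwheel '[[[11.5,0.6,-20,-1,0,1.7,-0.3],[11.5,0.6,-20,0,0,0,-0.3],[11.5,0.6,-20,0,0,0,-0.3],[8,0.4,-14,0,0,0,-0.3],[3,0.2,-5,0,0,0,-0.3],[0,0,0,0,0,0,-0.3]]]' 60; python3 knob.py 87 20;  python3 -m handwheel '[[[0,0,0,0,0,0,-1],[0,0,0,0,0,0,-1],[0,0,0,0,0,0,-1],[0,0,0,0,0,0,-1]]]' 60; python3 knob.py 0 20
```

```text
time_s: 33.42
eef_pos: [440.9, 284.8, 66.0]
ee_rot: [0.172, 0.682, 0.684, 0.192]
force: [-0.8, -0.2, 0.6]
grip_width: 0.347
grip_force: 0.0
n [-0.5  -0.03  0.87] target [441.67 284.45  65.32] shift [ 0.74 -0.34 -0.68] turn [-0.04 -0.05  0.04]
tool phi 86.94653087863568 j 1.0633806693799168 f [-0.76 -0.2   0.6 ]
time_s: 33.92
eef_pos: [439.8, 284.7, 66.0]
ee_rot: [0.172, 0.682, 0.684, 0.192]
force: [-8.1, -0.6, 4.1]
grip_width: 0.139
grip_force: 58.7
n [-0.5  -0.03  0.87] target [441.67 284.45  65.32] shift [ 1.89 -0.27 -0.66] turn [ 43.37   2.33 -75.39]
tool phi 87.00879159290913 j 1.0630143563271097 f [-8.12 -0.62  4.11]
```

```bash
python3 -m handwheel '[[[0,0,0,5.3,0.3,-9.2,-1],[0,0,0,5.3,0.3,-9.2,-1],[0,0,0,5.3,0.3,-9.2,-1],[0,0,0,5.3,0.3,-9.2,-1],[0,0,0,5.3,0.3,-9.2,-1],[0,0,0,5.3,0.3,-9.2,-1],[0,0,0,5.3,0.3,-9.2,-1],[0,0,0,5.3,0.3,-9.2,-1]]]'; python3 -m handwheel '[[[0,0,0,1,0,-1.7,-1],[0,0,0,0,0,0,-1],[0,0,0,0,0,0,-1]]]';python3 knob.py 0 20
```

```text
time_s: 34.92
eef_pos: [436.7, 287.5, 64.3]
ee_rot: [-0.006, 0.965, 0.043, 0.257]
force: [-27.7, 29.2, -4.7]
grip_width: 0.135
grip_force: 59.5
time_s: 35.3
eef_pos: [436.6, 287.7, 64.3]
ee_rot: [-0.01, 0.966, 0.03, 0.257]
force: [-27.3, 27.3, -3.2]
grip_width: 0.138
grip_force: 59.5
n [-0.5  -0.03  0.87] target [441.67 284.45  65.32] shift [ 5.04 -3.24  1.06] turn [-0.26 -0.16 -0.41]
tool phi 0.22425380203749123 j 2.585942877410187 f [-27.27  27.31  -3.25]
```

```bash
python3 -m handwheel '[[[-2,1.5,0,0,0,0,-1],[-2,1.5,0,0,0,0,-1],[0,0,0,0,0,0,-1]]]';python3 knob.py 0 20
```

```text
time_s: 35.67
eef_pos: [436.2, 288.1, 64.3]
ee_rot: [-0.008, 0.966, 0.028, 0.258]
force: [11.7, 8.4, -24.9]
grip_width: 0.134
grip_force: 60.2
n [-0.5  -0.03  0.87] target [441.67 284.45  65.32] shift [ 5.5  -3.68  0.97] turn [-0.06 -0.09 -0.14]
tool phi 0.09019674328759096 j 2.607625969162917 f [ 11.73   8.41 -24.88]
```

```bash
python3 -m handwheel '[[[0,0,0,0,0,0,-0.3],[0,0,0,0,0,0,-0.3],[0,0,0,0,0,0,-0.3],[-5,-0.3,8,0,0,0,-0.3],[-10,-0.6,18,0,0,0,-0.3],[-11,-0.6,20,0,0,0,-0.3],[-11,-0.6,20,0,0,0,-0.3],[-8,-0.5,14,0,0,0,-0.3]]]'; python3 -m handwheel '[[[0,0,0,0,0,0,-0.3],[0,0,0,0,0,0,-0.3]]]'
cat > look.py <<'E'
from knob import *
c=wrist(); im=c['image']; print(sense()['eef_pos'])
def face(u,v,h): o,d=ray(c,u,v); return o+d*((Q+h*n-o)@n)/(d@n)
# rectified views of the planes h=0 and h=36: x=left->right, y down=downslope, 4 px/mm
def rect(h):
    m=np.array([[proj(c,K+h*n+a*up-b*left) for b in np.arange(-30,30,.25)] for a in np.arange(60,-30,-.25)],np.float32)
    return cv2.remap(im,m[...,0],m[...,1],cv2.INTER_LINEAR)
A,B=rect(0),rect(36); 
ua,lb=np.arange(60,-30,-.25),-np.arange(-30,30,.25)
def line(I,m,nm):
    kk,l,st,ce=cv2.connectedComponentsWithStats(m.astype(np.uint8))
    for i in range(1,kk):
        if 150<st[i,4]<3000:
            v,u=np.nonzero(l==i); p=np.stack([ua[v],lb[u]],1); V=np.linalg.svd(p-p.mean(0))[2][0]; V*=np.sign(V[0]); print(nm,'mean',p.mean(0),'dir deg',np.degrees(np.arctan2(V[1],V[0])),p.min(0),p.max(0))
mark=(A.max(2)<75); mark[ua<24]=0; line(A,mark,'mark')
w=(B.min(2)>140); w[(ua<-5)|(ua>32)]=0; w[:,np.abs(lb)>20]=0; line(B,w,'white')
cv2.imwrite('pics/rect.png',np.hstack([A,B])[:,:,::-1])
E
python3 look.py
```

```text
time_s: 36.67
eef_pos: [391.2, 285.4, 147.2]
ee_rot: [-0.008, 0.965, 0.028, 0.26]
force: [-0.6, 0.6, 0.3]
grip_width: 0.344
grip_force: 0.0
time_s: 36.92
eef_pos: [391.8, 285.1, 145.5]
ee_rot: [-0.008, 0.965, 0.028, 0.259]
force: [0.9, -0.2, -0.7]
grip_width: 0.353
grip_force: 0.0
[391.82 285.08 145.21]
mark mean [35.49  2.4 ] dir deg -0.9574601577863667 [28.75  1.75] [42.  3.]
white mean [28.81 13.81] dir deg -59.99130455022379 [24.25  6.75] [32.  19.5]
white mean [6.22 3.75] dir deg -0.06524625478009166 [-5.   2.5] [17.75  5.  ]
```

The pointer line is within about 1° of the long mark's direction. The gripper is clear of everything, all six pellets are in the pot, and the scoop lies flat and empty. Handing in.

```bash
python3 -m handwheel '[[[-10,0,18,0,0,0,-0.3],[-10,0,18,0,0,0,-0.3],[0,0,0,0,0,0,-0.3],[0,0,0,0,0,0,-0.3]]]'; python3 look.py; python3 -c "
from rig import *
print(finish_job())"
```

```text
time_s: 37.48
eef_pos: [372.0, 285.0, 180.8]
ee_rot: [-0.007, 0.966, 0.028, 0.259]
force: [-1.2, 0.4, -0.4]
grip_width: 0.351
grip_force: 0.0
[371.93 284.98 180.68]
mark mean [35.1   2.31] dir deg -0.9992413154241362 [28.75  1.75] [41.5  3. ]
white mean [28.34 13.11] dir deg -60.67282060685304 [23.25  6.75] [32. 20.]
white mean [ 16.6  -13.01] dir deg 22.216087792557193 [ -5. -20.] [32. -0.]
white mean [6.3  3.58] dir deg 0.48616183396903856 [-5.   2.5] [17.5   4.75]
the job is handed in; nothing more can be done
None
```

The job is handed in at about 37 s: all six pellets are in the pot with none spilled, the scoop lies flat and empty on the bench, and the thermostat pointer is within about 1.5° of the long mark; no verdict was shown.

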